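# Pack two gift boxes from the stock on the bench

## Task

Make up two gift kits from the row of stock in front of you: in the brown kraft box, the honey jar goes in the middle cell with the red jam jar and the green tea tin in the cells on either side of it (either way round); in the white crate, the candle and the orange sauce bottle go one in each cell. Stand every item upright on the floor of its cell, setting it down rather than dropping it, and leave the blue jar, the white cup and the ribbon reel where they are.

Things in the scene. Friction and masses are not known exactly. Their poses are not given: they have to be found in the camera images.
- kraft_box: Brown kraft-card gift box, open on top, fixed to the bench, within 15 degrees of lying along world y: 110 (x) by 237 (y) by 38 mm high, walls and floor 4 mm. Two wall-high partitions make three cells, 74 (y) by 102 mm (x), centred at x = 0, y = -78, 0 (the middle cell) and +78 mm; cell floors 4 mm above the origin. Origin: centre of its underside.
- white_crate: White wooden gift crate, open on top, fixed to the bench, within 15 degrees of lying along world y: 110 (x) by 166 (y) by 38 mm high, walls and floor 6 mm. One wall-high partition makes two cells, 74 (y) by 98 mm (x), centred at x = 0, y = -40 and +40 mm; cell floors 6 mm above the origin. Origin: centre of its underside.
- honey: Honey jar: amber glass, gold (brass) lid, pale label; round, 54 mm across, 80 mm high (straight side from 4 to 62 mm, lid 51 mm across from 66 mm up), about 0.25 kg. Loose, upright in the row of seven things between robot and gift boxes (centres 90 mm or more apart). Origin: centre of its underside, z up.
- jam: Jam jar: red, with a red lid and pale label; round, 54 mm across, 80 mm high (straight side from 4 to 62 mm, lid 51 mm across from 66 mm up), about 0.25 kg. Loose, upright in the row of seven things between robot and gift boxes (centres 90 mm or more apart). Origin: centre of its underside, z up.
- tea_tin: Square green tea tin with pale label and a silver disc on the lid; 50 by 50 mm (sides along its x and y), 80 mm high, straight sides, about 0.15 kg. Loose, upright in the row of seven things between robot and gift boxes (centres 90 mm or more apart). Origin: centre of its underside, z up.
- candle: Candle in a closed white ceramic pot with a dark brown wooden lid and one dark band; round, 54 mm across, 78 mm high, straight sides, about 0.25 kg. Loose, upright in the row of seven things between robot and gift boxes (centres 90 mm or more apart). Origin: centre of its underside, z up.
- sauce: Small orange sauce bottle with a black band and a narrow black cap; round, body 44 mm across up to 66 mm, then a shoulder to the 28 mm wide cap, 90 mm high in all, about 0.2 kg. Loose, upright in the row of seven things between robot and gift boxes (centres 90 mm or more apart). Origin: centre of its underside, z up.
- blue_jar: Blue jar with a blue lid, same size as the honey jar; not wanted in either kit, must stay where it is. Loose, upright in the row of seven things between robot and gift boxes (centres 90 mm or more apart). Origin: centre of its underside, z up.
- cup: Plain white open cup without a handle, 60 mm across the rim, 70 mm high; not wanted, must stay where it is. Loose, upright in the row of seven things between robot and gift boxes (centres 90 mm or more apart). Origin: centre of its underside, z up.
- ribbon: Reel of red ribbon lying flat, white rim and red face, between the two gift boxes, 60 mm across, 28 mm high; not wanted, must stay where it is. Origin: centre of its underside.

How it is judged:
At the end, for the whole second after the job is handed in: Kraft box: honey in the middle cell (within 20 mm of the middle along its length), jam and tea tin in the outer cells (55 to 100 mm). Crate: candle and sauce, one per cell (20 to 60 mm). Each within 30 mm of the long centre line, on the floor (under 12 mm), upright within 0.12 rad, at rest (x of honey in the frame of kraft_box between -0.03 and 0.03 m and z of honey in the frame of kraft_box between -0.002 and 0.012 m and angle between each of honey, jam, tea_tin, candle, sauce's own z axis and vertical below 0.12 rad and linear speed of each of honey, jam, tea_tin, candle, sauce below 0.02 m/s and angular speed of each of honey, jam, tea_tin, candle, sauce below 0.2 rad/s and y of honey in the frame of kraft_box between -0.02 and 0.02 m and x of jam in the frame of kraft_box between -0.03 and 0.03 m and z of jam in the frame of kraft_box between -0.002 and 0.012 m and (y of jam in the frame of kraft_box between 0.055 and 0.1 m or y of jam in the frame of kraft_box between -0.1 and -0.055 m) and x of tea_tin in the frame of kraft_box between -0.03 and 0.03 m and z of tea_tin in the frame of kraft_box between -0.002 and 0.012 m and (y of tea_tin in the frame of kraft_box between 0.055 and 0.1 m or y of tea_tin in the frame of kraft_box between -0.1 and -0.055 m) and x of candle in the frame of white_crate between -0.03 and 0.03 m and z of candle in the frame of white_crate between -0.002 and 0.012 m and (y of candle in the frame of white_crate between 0.02 and 0.06 m or y of candle in the frame of white_crate between -0.06 and -0.02 m) and x of sauce in the frame of white_crate between -0.03 and 0.03 m and z of sauce in the frame of white_crate between -0.002 and 0.012 m and (y of sauce in the frame of white_crate between 0.02 and 0.06 m or y of sauce in the frame of white_crate between -0.06 and -0.02 m)); the robot touches nothing.
It fails at once if the blue jar is moved more than 30 mm from where it stood (distance of blue_jar from where it was at the start of the episode above 0.03 m).
It fails at once if the white cup is moved more than 30 mm from where it stood (distance of cup from where it was at the start of the episode above 0.03 m).
It fails at once if the ribbon reel is moved more than 30 mm from where it stood (distance of ribbon from where it was at the start of the episode above 0.03 m).
It fails at once if a packed item is dropped or thrown: moves faster than 0.6 m/s (a fall of about 18 mm) untouched by the fingers ((linear speed of honey above 0.6 m/s and contact force between honey and the fingers below 0.01 N) or (linear speed of jam above 0.6 m/s and contact force between jam and the fingers below 0.01 N) or (linear speed of tea_tin above 0.6 m/s and contact force between tea_tin and the fingers below 0.01 N) or (linear speed of candle above 0.6 m/s and contact force between candle and the fingers below 0.01 N) or (linear speed of sauce above 0.6 m/s and contact force between sauce and the fingers below 0.01 N)).
It also fails if it takes over 112 s, if anything falls off the work surface, if the arm or the gripper's body presses on something with over 40 N, if the wrist force passes 120 N, or if a joint passes its speed limit or range.

## Robot

A 6-joint arm with a two-finger parallel gripper is mounted at the origin on the work surface. World frame = base frame: x ahead of the robot, y to its left, z up, the work surface at z = 0. Lengths are in m, angles in rad, forces in N, time in s.
With the tool pointing down it reaches from about 0.425 to 1.125 m from the base axis. Payload 14.9 kg.
Tool frame: the origin (TCP) lies midway between the tips of the shut fingers; the grasp point (between the pads) lies robot.hold_point_z behind it (robot.hold_point_z is the distance from the TCP to the grasp point, in m); z points along the fingers, y is the line along which they close (so a half turn about z gives the same grasp; the last joint's range is limited). The gripper opens to 91 mm and grips with 3 to 60 N. Pads are 32 mm wide; open, the fingers measure 118 mm over their backs; the gripper's body (76 mm by 178 mm) begins 60 mm behind the grasp point.
Start: joints at [1.276, 0.379, 1.734, -0, 1.028, -0.033], TCP at [0.181, 0.676, 0.178] pointing down, gripper open.
Joint ranges: [-2.77, 2.77], [-0.74, 2.19], [0, 2.66], [-1.06, 4.2], [0.31, 2.87], [-3.08, 3.08]. Speed limits (rad/s): [1.89, 1.89, 2.39, 3.14, 3.14, 3.14].

## Interface

Orientations are given as a unit quaternion [w, x, y, z].
In Python, from workcell import robot gives the robot as it stands. The module is installed in compiled form; this text tells all that it offers.
- The arm moves only by the tool send_rows, never from a script. Its arguments are lists of equal length, an entry for each row: "twist": the turn, a rotation vector about the tool's x, y, z in degrees, a list of three; "xyz": the shift along the tool's x, y, z in cm, a list of three; "jaw": the opening, from 0 (shut) to 1 (fully open). In form: {"twist": [[rx, ry, rz], ...], "xyz": [[dx, dy, dz], ...], "jaw": [jaw, ...]}. A call has 1 to 8 rows; each row shifts and turns the commanded pose from where the row before left it, along the tool's axes as they then stand; what a row does not reach is not made up. A row lasts 1/8 s, in which the tool goes at most 62.5 mm and 10.7 degrees, less where a joint would pass 70% of its speed; a pose out of reach is approached as far as the arm can. A call is refused whole if a number of a shift passes 6.25 or a number of a turn 10.7, either way. A call with a gripper value outside its range is refused whole. The fingers move at their own pace and stop on an object; "newtons" is the grip in N (left out, the last holds). Time passes only in rows, so rows that do not move let the fingers close. It gives the time, the measured TCP pose, the force, the opening and the grip force at its end, in the units of the state.
- robot.observe(): the state, without advancing time (a new reading comes with each control period).
- robot.camera(name): name is "side" or "top"; returns a dict with "image" (480x640x3 uint8, red, green, blue), "range_z" (480x640 float32, m along the optical axis (not along the pixel's ray), 0 where there is no reading), "camera_matrix" (3x3 intrinsics, pixels), "k1" (the pictures are not rectified: a ray, as slopes to the right and down, at radius r is drawn at 1 + k1 r^2 times it, then the intrinsics apply), "world_from_camera" (4x4, takes a point from camera to world coordinates). Camera axes: x right, y up, looking along -z (the intrinsics and any distortion apply to the point x, -y, -z); pixel columns grow to the right and rows downward; lengths in m; the calibration is good to about 2 mm. A picture is of the moment at which its call begins.
- robot.hand_in(): hands the job in; it is judged then, once.
Trained networks look in a picture, given as the dict that the camera call returned (one of the last four; its "shot" number tells which), for a name from the list of things; names that differ only in an ending like _2 or _b are one class to them, and where a whole thing is asked for, a point or a joint stands for the part that bears it (a point fixed in the world has none). Each returns a list of dicts, best first, with "conf" (0 to 1); they miss things now and then, are a little off and sometimes report something else, mostly with a low value. They report only what shows in the picture. A call takes as long as a camera call.
- robot.spot_in(picture, query): "location" ([row, column] in pixels, amid what is visible of it).
- robot.mark_of(picture, query): "location" ([row, column] in pixels: a listed point, or the origin of a listed thing).
The state is a dict: "clock": time; "joint_positions": joint angles; "joint_vel": joint speeds; "tau": joint torques, N m; "eef_pos": TCP position; "tool_rot": TCP orientation; "ft_force": force on the tool from outside, world axes, zero at the start; "moment": the same for the moment, N m; "gripper_width": opening from 0.0 (shut) to 1.0 (fully open); "grip_force": force on a finger pad.
Only numpy, scipy, OpenCV 4.12 (cv2) and the standard library are available. Lean on these libraries where they do the work, as an engineer would, in place of code of your own. Each camera call takes 0.05 s, during which the arm holds its last target. There are 200 camera calls.

## Working session

There is one attempt and no reset: what is moved stays moved. The work goes in short steps, Python scripts to look and compute and a tool call to move; the robot and the scene stay as the last step left them, time stands still between calls to the robot, and variables do not carry over. Pictures are saved under pics/ and viewed, at most 14 in all, crops included, and the job is handed in when it is done.

Besides the shell and the picture viewer there is one more tool, called after ">>>" as name(argument=value, ...), one argument or row to a line, values as JSON. send_rows: Moves the arm, as the interface text tells. Its arguments: {"type":"object","properties":{"twist":{"type":"array","items":{"type":"array","items":{"type":"number"}}},"xyz":{"type":"array","items":{"type":"array","items":{"type":"number"}}},"jaw":{"type":"array","items":{"type":"number"}},"newtons":{"type":"number"}},"required":["twist","xyz","jaw"]}

```bash
mkdir -p pics
cat > h.py <<'E'
import numpy as np, cv2
from workcell import robot
def ray(c,px):
    K=np.array(c["camera_matrix"]);r,q=px
    u=np.array([(q-K[0,2])/K[0,0],(r-K[1,2])/K[1,1]]);s=u.copy()
    for _ in range(20): s=u/(1+c["k1"]*(s@s))
    return s
def world(c,px,d):
    s=ray(c,px);T=np.array(c["world_from_camera"])
    return T[:3,:3]@np.array([s[0]*d,-s[1]*d,-d])+T[:3,3]
def cloud(c):
    K=np.array(c["camera_matrix"]);H,W=c["range_z"].shape
    q,r=np.meshgrid(np.arange(W),np.arange(H))
    u=np.stack([(q-K[0,2])/K[0,0],(r-K[1,2])/K[1,1]],-1);s=u.copy()
    for _ in range(20): s=u/(1+c["k1"]*(s**2).sum(-1,keepdims=True))
    d=c["range_z"];T=np.array(c["world_from_camera"])
    P=np.stack([s[...,0]*d,-s[...,1]*d,-d],-1)
    P=P@T[:3,:3].T+T[:3,3];P[d==0]=np.nan
    return P
E
python3 - <<'E'
from h import *
print(robot.hold_point_z,robot.observe())
for n in ("top","side"):
    c=robot.camera(n);cv2.imwrite(f"pics/{n}0.png",c["image"][...,::-1]);np.save(f"{n}.npy",c,allow_pickle=True)
    print(n,np.array(c["world_from_camera"]).round(3).tolist(),c["k1"],c["camera_matrix"])
    P=cloud(c)
    for o in "honey jam tea_tin candle sauce blue_jar cup ribbon kraft_box white_crate".split():
        for x in robot.spot_in(c,o)[:2]:
            r,q=map(int,map(round,x["location"]));print(o,round(x["conf"],2),(r,q),P[r,q].round(3))
E
```

```text
0.0188 {'clock': 0.0, 'joint_positions': array([ 1.27572324e+00,  3.79413847e-01,  1.73479316e+00,  3.17686547e-06,
        1.02848260e+00, -3.33070556e-02]), 'joint_vel': array([-0.00129135, -0.00113536, -0.00218032,  0.00071919, -0.00024128,
        0.00019875]), 'tau': array([-4.11810368e-03, -7.63674402e+01, -4.34372842e+01,  6.48647826e-02,
        4.23435937e-02, -1.18268995e-04]), 'eef_pos': array([0.18103185, 0.67572915, 0.17697845]), 'tool_rot': array([-9.09924117e-05,  1.30510453e-01,  9.91446782e-01, -5.40879649e-04]), 'ft_force': array([ 0.95538361, -0.21017544, -0.1099594 ]), 'moment': array([0.02532126, 0.04236179, 0.00169567]), 'grip_force': 0.0, 'gripper_width': 0.9993234187551991}
top [[0.002, 0.986, -0.169, 0.426], [-1.0, 0.001, -0.005, 0.0], [-0.005, 0.169, 0.986, 0.805], [0.0, 0.0, 0.0, 1.0]] -0.07413807906939626 [[439.47550804   0.         319.78359864]
 [  0.         439.47550804 239.50143812]
 [  0.           0.           1.        ]]
honey 0.6 (304, 459) [ 0.442 -0.225  0.081]
jam 0.73 (315, 195) [0.424 0.209 0.08 ]
tea_tin 0.77 (309, 388) [ 0.435 -0.107  0.08
[... 470 characters left out ...]
 0.0, 0.0, 1.0]] -0.1911596313765044 [[585.87046788   0.         317.32381181]
 [  0.         585.87046788 246.76730415]
 [  0.           0.           1.        ]]
honey 0.61 (327, 364) [ 0.422 -0.251  0.062]
jam 0.94 (221, 201) [0.411 0.196 0.054]
jam 0.22 (205, 168) [0.399 0.316 0.047]
tea_tin 0.77 (292, 314) [ 0.422 -0.136  0.061]
candle 0.63 (367, 410) [ 0.405 -0.357  0.066]
sauce 0.66 (258, 282) [ 0.449 -0.017  0.057]
blue_jar 0.81 (242, 237) [0.42  0.082 0.055]
blue_jar 0.52 (326, 364) [ 0.421 -0.251  0.064]
cup 0.59 (204, 170) [0.402 0.312 0.05 ]
ribbon 0.8 (230, 371) [ 0.671 -0.016  0.033]
kraft_box 0.65 (285, 417) [ 0.627 -0.179  0.007]
white_crate 0.9 (213, 293) [0.609 0.156 0.021]
```

```bash
cat > fit.py <<'E'
from h import *
ct=np.load("top.npy",allow_pickle=True).item();cs=np.load("side.npy",allow_pickle=True).item()
Pt=cloud(ct).reshape(-1,3);Ps=cloud(cs).reshape(-1,3)
S=dict(honey=(.442,-.225),jam=(.424,.209),tea_tin=(.435,-.107),candle=(.427,-.33),sauce=(.459,.002),blue_jar=(.431,.102),cup=(.41,.34))
def rect(p):
    (a,b),(w,h),t=cv2.minAreaRect((p[:,:2]*1000).astype(np.float32));return np.round([a,b,w,h,t],1)
for n,xy in S.items():
    for nm,P in(("t",Pt),("s",Ps)):
        m=P[(np.hypot(*(P[:,:2]-xy).T)<.045)];zt=np.nanpercentile(m[:,2],98)
        q=m[m[:,2]>zt-.006];print(n,nm,len(q),"ztop",zt.round(4),rect(q))
for n,xy,l in(("kraft",(.626,-.18),.13),("crate",(.608,.17),.1)):
    for nm,P in(("t",Pt),("s",Ps)):
        m=P[(abs(P[:,0]-xy[0])<.085)&(abs(P[:,1]-xy[1])<l+.02)]
        q=m[(m[:,2]>.030)&(m[:,2]<.046)];print(n,nm,len(q),np.median(q[:,2]).round(4),rect(q),"floor",np.median(m[(m[:,2]>.0)&(m[:,2]<.015),2]))
E
python3 fit.py
```

```text
honey t 734 ztop 0.0819 [ 440.8 -234.4   48.9   49.5   86.1]
honey s 628 ztop 0.0835 [ 440.7 -236.6   50.6   49.9   29.2]
jam t 736 ztop 0.0818 [421.4 221.1  48.9  48.9  62.8]
jam s 283 ztop 0.0836 [420.6 218.6  53.3  50.4  76.2]
tea_tin t 946 ztop 0.0821 [ 435.  -115.3   50.8   50.5   33.6]
tea_tin s 593 ztop 0.0842 [ 434.7 -116.8   53.    50.4   33. ]
candle t 809 ztop 0.0799 [ 424.4 -340.8   53.6   51.1   89.2]
candle s 893 ztop 0.0815 [ 423.5 -341.8   54.5   52.2   43.6]
sauce t 226 ztop 0.0908 [4.618e+02 3.000e-01 2.590e+01 2.590e+01 2.000e-01]
sauce s 141 ztop 0.0931 [462.6  -2.3  27.   28.1  73. ]
blue_jar t 732 ztop 0.0817 [431.5 105.6  48.   48.3  45.2]
blue_jar s 337 ztop 0.0845 [431.7 105.   49.6  49.7  77.3]
cup t 309 ztop 0.0705 [412.5 337.   56.6  58.8   1.1]
cup s 181 ztop 0.0736 [413.3 335.5  61.3  58.6  48.9]
kraft t 1367 0.0364 [ 619.3 -182.8  237.5  111.4   81.5] floor 0.0032395693783951462
kraft s 2034 0.0359 [ 618.1 -183.8  240.6  115.2   81.7] floor 0.0046021826682896005
crate t 1391 0.0372 [6.051e+02 1.621e+02 1.111e+02 1.666e+02 5.000e-01] floor 0.004694461696886254
crate s 1265 0.0373 [605.4 161.3 115.6 173.9   0.7] floor 0.004700461760887675
```

View pics/top0.png

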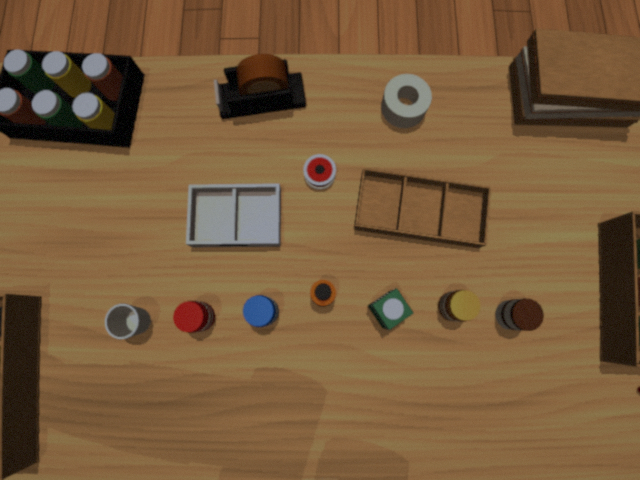

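View pics/side0.png

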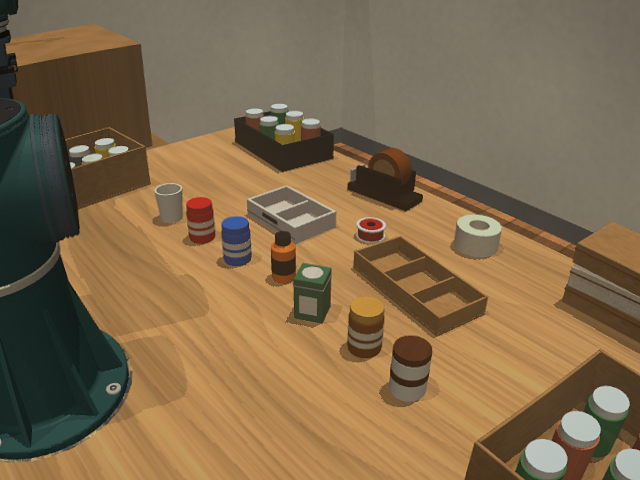

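```bash
cat > plan.py <<'E'
# usage: plan.py x,y,z,yaw ... -> rows in tool axes (mm, deg in), from the measured pose
import sys; from h import *
from scipy.spatial.transform import Rotation as R
s=robot.observe();q=np.array(s["tool_rot"]);M=R.from_quat(q[[1,2,3,0]]).as_matrix()
p=np.array(s["eef_pos"])*1000;a=np.degrees(np.arctan2(M[1,1],M[0,1]))
print("at",p.round(1),round(a,1),"tilt",M[2,2].round(4),"w",round(s["gripper_width"],3),"grip",round(s["grip_force"],1))
for w in sys.argv[1:]:
    t=np.array([float(v) for v in w.split(",")]);d=t[:3]-p;da=t[3]-a
    n=max(1,int(np.ceil(max(np.linalg.norm(d)/42,abs(da)/8.5))))
    if n>2:n+=1
    f=np.ones(n)
    if n>2:f[[0,-1]]=.5
    f=np.cumsum(f/f.sum());p0,a0=p.copy(),a;X=[];T=[]
    for k in f:
        c,sn=np.cos(np.radians(a)),np.sin(np.radians(a))
        A=np.array([[-sn,c,0],[c,sn,0],[0,0,-1]])
        st=(A@(p0+k*d-p)/10).round(1)+0.;p=p+A.T@st*10
        tz=round(-(a0+k*da-a),1);a-=tz;X.append(st.tolist());T.append([0,0,tz])
    print(w,n,"end",p.round(1),round(a,1));print("  twist",T);print("  xyz",X)
E
python3 plan.py 421,219.5,150,0 421,219.5,36,0
```

```text
at [181.2 676.1 177.6] 75.0 tilt -1.0 w 1.003 grip 0.0
421,219.5,150,0 14 end [421.4 219.9 149.6] -0.0
  twist [[0, 0, np.float64(2.9)], [0, 0, np.float64(5.8)], [0, 0, np.float64(5.7)], [0, 0, np.float64(5.8)], [0, 0, np.float64(5.8)], [0, 0, np.float64(5.7)], [0, 0, np.float64(5.8)], [0, 0, np.float64(5.8)], [0, 0, np.float64(5.7)], [0, 0, np.float64(5.8)], [0, 0, np.float64(5.8)], [0, 0, np.float64(5.7)], [0, 0, np.float64(5.8)], [0, 0, np.float64(2.9)]]
  xyz [[-1.3, -1.5, 0.1], [-2.9, -2.7, 0.2], [-3.1, -2.5, 0.2], [-3.3, -2.2, 0.2], [-3.5, -1.8, 0.3], [-3.7, -1.4, 0.2], [-3.9, -1.1, 0.2], [-3.9, -0.6, 0.2], [-3.9, -0.3, 0.2], [-4.0, 0.1, 0.2], [-3.9, 0.5, 0.2], [-3.9, 0.9, 0.2], [-3.7, 1.3, 0.3], [-1.8, 0.9, 0.1]]
421,219.5,36,0 4 end [421.4 219.9  35.6] -0.0
  twist [[0, 0, np.float64(-0.0)], [0, 0, np.float64(-0.0)], [0, 0, np.float64(-0.0)], [0, 0, np.float64(-0.0)]]
  xyz [[0.0, 0.0, 1.9], [0.0, 0.0, 3.8], [0.0, 0.0, 3.8], [0.0, 0.0, 1.9]]
```

>>> send_rows(
  twist=[
    [0, 0, 2.9],
    [0, 0, 5.8],
    [0, 0, 5.7],
    [0, 0, 5.8],
    [0, 0, 5.8],
    [0, 0, 5.7],
    [0, 0, 5.8],
    [0, 0, 5.8],
  ],
  xyz=[
    [-1.3, -1.5, 0.1],
    [-2.9, -2.7, 0.2],
    [-3.1, -2.5, 0.2],
    [-3.3, -2.2, 0.2],
    [-3.5, -1.8, 0.3],
    [-3.7, -1.4, 0.2],
    [-3.9, -1.1, 0.2],
    [-3.9, -0.6, 0.2],
  ],
  jaw=[1, 1, 1, 1, 1, 1, 1, 1],
  newtons=25,
)

```text
clock: 2.1
eef_pos: [0.3205, 0.4105, 0.1615]
tool_rot: [0.0, 0.489, 0.872, -0.0]
ft_force: [1.5, -0.4, 0.3]
gripper_width: 1.0
grip_force: 0.0
```

>>> send_rows(
  twist=[
    [0, 0, 5.7],
    [0, 0, 5.8],
    [0, 0, 5.8],
    [0, 0, 5.7],
    [0, 0, 5.8],
    [0, 0, 2.9],
    [0, 0, 0],
    [0, 0, 0],
  ],
  xyz=[
    [-3.9, -0.3, 0.2],
    [-4.0, 0.1, 0.2],
    [-3.9, 0.5, 0.2],
    [-3.9, 0.9, 0.2],
    [-3.7, 1.3, 0.3],
    [-1.8, 0.9, 0.1],
    [0, 0, 0],
    [0, 0, 0],
  ],
  jaw=[1, 1, 1, 1, 1, 1, 1, 1],
)

```text
clock: 3.1
eef_pos: [0.421, 0.22, 0.1497]
tool_rot: [-0.0, 0.707, 0.707, 0.0]
ft_force: [-0.4, -0.5, -0.1]
gripper_width: 1.001
grip_force: 0.0
```

```bash
python3 plan.py 421,219.5,36,0
```

```text
at [421.  220.  149.7] 0.0 tilt -1.0 w 1.001 grip 0.0
421,219.5,36,0 4 end [421.  220.   35.7] 0.0
  twist [[0, 0, np.float64(0.0)], [0, 0, np.float64(0.0)], [0, 0, np.float64(0.0)], [0, 0, np.float64(0.0)]]
  xyz [[0.0, 0.0, 1.9], [0.0, 0.0, 3.8], [0.0, 0.0, 3.8], [0.0, 0.0, 1.9]]
```

>>> send_rows(
  twist=[
    [0, 0, 0],
    [0, 0, 0],
    [0, 0, 0],
    [0, 0, 0],
    [0, 0, 0],
    [0, 0, 0],
    [0, 0, 0],
    [0, 0, 0],
  ],
  xyz=[
    [0, 0, 1.9],
    [0, 0, 3.8],
    [0, 0, 3.8],
    [0, 0, 1.9],
    [0, 0, 0],
    [0, 0, 0],
    [0, 0, 0],
    [0, 0, 0],
  ],
  jaw=[1, 1, 1, 1, 1, 0, 0, 0],
)

```text
clock: 4.1
eef_pos: [0.4218, 0.2201, 0.0363]
tool_rot: [0.0, 0.707, 0.707, 0.001]
ft_force: [-0.2, 0.0, -0.2]
gripper_width: 0.702
grip_force: 0.0
```

>>> send_rows(
  twist=[
    [0, 0, 0],
    [0, 0, 0],
    [0, 0, 0],
  ],
  xyz=[
    [0, 0, 0],
    [0, 0, 0],
    [0, 0, 0],
  ],
  jaw=[0, 0, 0],
)

```text
clock: 4.47
eef_pos: [0.4217, 0.22, 0.0359]
tool_rot: [0.0, 0.707, 0.707, 0.0]
ft_force: [0.3, 0.2, 3.4]
gripper_width: 0.55
grip_force: 25.0
```

```bash
python3 plan.py 421,219.5,158,0 631,-106,158,-8.5 631,-106,40,-8.5
```

```text
at [421.7 220.   35.9] -0.0 tilt -1.0 w 0.55 grip 25.0
421,219.5,158,0 4 end [420.7 219.  157.9] -0.0
  twist [[0, 0, np.float64(-0.0)], [0, 0, np.float64(-0.0)], [0, 0, np.float64(-0.0)], [0, 0, np.float64(-0.0)]]
  xyz [[0.0, 0.0, -2.0], [0.0, 0.0, -4.1], [0.0, -0.1, -4.1], [-0.1, 0.0, -2.0]]
631,-106,158,-8.5 11 end [ 630.6 -106.1  157.9] -8.5
  twist [[0, 0, np.float64(0.4)], [0, 0, np.float64(0.9)], [0, 0, np.float64(0.8)], [0, 0, np.float64(0.9)], [0, 0, np.float64(0.8)], [0, 0, np.float64(0.9)], [0, 0, np.float64(0.8)], [0, 0, np.float64(0.9)], [0, 0, np.float64(0.8)], [0, 0, np.float64(0.9)], [0, 0, np.float64(0.4)]]
  xyz [[-1.6, 1.1, 0.0], [-3.3, 2.1, 0.0], [-3.2, 2.2, 0.0], [-3.1, 2.2, 0.0], [-3.2, 2.2, 0.0], [-3.1, 2.4, 0.0], [-3.0, 2.3, 0.0], [-3.1, 2.4, 0.0], [-3.0, 2.5, 0.0], [-2.9, 2.5, 0.0], [-1.5, 1.2, 0.0]]
631,-106,40,-8.5 4 end [ 630.6 -106.1   39.9] -8.5
  twist [[0, 0, np.float64(-0.0)], [0, 0, np.float64(-0.0)], [0, 0, np.float64(-0.0)], [0, 0, np.float64(-0.0)]]
  xyz [[0.0, 0.0, 2.0], [0.0, 0.0, 3.9], [0.0, 0.0, 3.9], [0.0, 0.0, 2.0]]
```

>>> send_rows(
  twist=[
    [0, 0, 0],
    [0, 0, 0],
    [0, 0, 0],
    [0, 0, 0],
    [0, 0, 0.4],
    [0, 0, 0.9],
    [0, 0, 0.8],
    [0, 0, 0.9],
  ],
  xyz=[
    [0, 0, -2],
    [0, 0, -4.1],
    [0, -0.1, -4.1],
    [-0.1, 0, -2],
    [-1.6, 1.1, 0],
    [-3.3, 2.1, 0],
    [-3.2, 2.2, 0],
    [-3.1, 2.2, 0],
  ],
  jaw=[0, 0, 0, 0, 0, 0, 0, 0],
)

```text
clock: 5.48
eef_pos: [0.4943, 0.1043, 0.1572]
tool_rot: [-0.0, 0.726, 0.688, -0.0]
ft_force: [0.3, -0.1, -3.2]
gripper_width: 0.551
grip_force: 25.0
```

>>> send_rows(
  twist=[
    [0, 0, 0.8],
    [0, 0, 0.9],
    [0, 0, 0.8],
    [0, 0, 0.9],
    [0, 0, 0.8],
    [0, 0, 0.9],
    [0, 0, 0.4],
    [0, 0, 0],
  ],
  xyz=[
    [-3.2, 2.2, 0],
    [-3.1, 2.4, 0],
    [-3, 2.3, 0],
    [-3.1, 2.4, 0],
    [-3, 2.5, 0],
    [-2.9, 2.5, 0],
    [-1.5, 1.2, 0],
    [0, 0, 0],
  ],
  jaw=[0, 0, 0, 0, 0, 0, 0, 0],
)

```text
clock: 6.48
eef_pos: [0.6301, -0.1066, 0.157]
tool_rot: [-0.0, 0.758, 0.652, -0.0]
ft_force: [-0.4, -0.8, -3.0]
gripper_width: 0.548
grip_force: 25.0
```

```bash
python3 - <<'E'
from h import *
c=robot.camera("side");cv2.imwrite("pics/side1.png",c["image"][...,::-1])
P=cloud(c)
for n in("jam","kraft_box"): print(robot.spot_in(c,n)[:2])
print(robot.observe()["ft_force"])
E
python3 plan.py 631,-106,40,-8.5
```

```text
[{'location': [192.2, 397.2], 'conf': 0.9}]
[{'location': [286.8, 423.9], 'conf': 0.94}, {'location': [259.2, 282.8], 'conf': 0.67}]
[-0.95786351 -0.2387889  -2.79651828]
at [ 629.5 -105.2  157.3] -8.5 tilt -1.0 w 0.548 grip 25.0
631,-106,40,-8.5 4 end [ 631.4 -106.5   40.3] -8.5
  twist [[0, 0, np.float64(0.0)], [0, 0, np.float64(0.0)], [0, 0, np.float64(0.0)], [0, 0, np.float64(0.0)]]
  xyz [[0.0, 0.0, 2.0], [0.0, 0.1, 3.9], [0.0, 0.0, 3.9], [-0.1, 0.1, 1.9]]
```

View pics/side1.png

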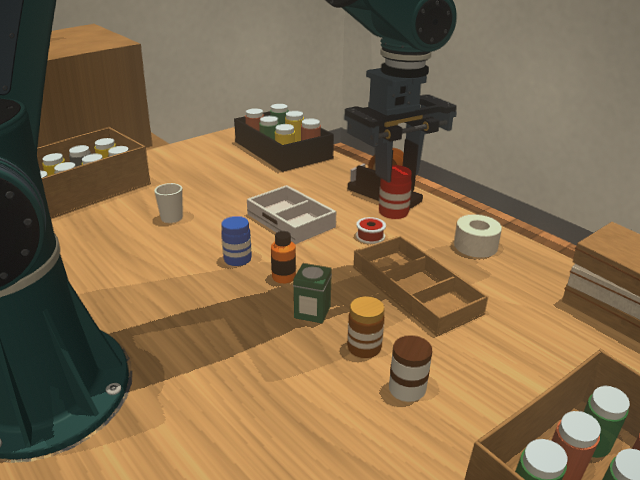

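>>> send_rows(
  twist=[
    [0, 0, 0],
    [0, 0, 0],
    [0, 0, 0],
    [0, 0, 0],
    [0, 0, 0],
    [0, 0, 0],
    [0, 0, 0],
  ],
  xyz=[
    [0, 0, 2],
    [0, 0, 3.9],
    [0, 0, 3.5],
    [0, 0, 1.6],
    [0, 0, 0.5],
    [0, 0, 0.2],
    [0, 0, 0],
  ],
  jaw=[0, 0, 0, 0, 0, 0, 0],
)

```text
clock: 7.5
eef_pos: [0.631, -0.1062, 0.0416]
tool_rot: [0.001, 0.758, 0.653, 0.0]
ft_force: [-0.3, 0.4, -2.5]
gripper_width: 0.544
grip_force: 25.0
```

Run:
```python
from workcell import robot
for _ in range(2): s=robot.observe();print(s["eef_pos"],s["ft_force"])
```

```text
[ 0.6309548  -0.10622583  0.04156016] [-0.34668533  0.42808231 -2.53352707]
[ 0.6309548  -0.10622583  0.04156016] [-0.34668533  0.42808231 -2.53352707]
```

>>> send_rows(
  twist=[
    [0, 0, 0],
    [0, 0, 0],
    [0, 0, 0],
  ],
  xyz=[
    [0, 0, 0.1],
    [0, 0, 0.1],
    [0, 0, 0],
  ],
  jaw=[0, 0, 0],
)

```text
clock: 7.88
eef_pos: [0.6311, -0.1063, 0.0398]
tool_rot: [0.001, 0.758, 0.653, 0.0]
ft_force: [-1.1, 0.5, 8.2]
gripper_width: 0.547
grip_force: 25.0
```

>>> send_rows(
  twist=[
    [0, 0, 0],
    [0, 0, 0],
    [0, 0, 0],
    [0, 0, 0],
    [0, 0, 0],
    [0, 0, 0],
    [0, 0, 0],
  ],
  xyz=[
    [0, 0, 0],
    [0, 0, 0],
    [0, 0, -1],
    [0, 0, -3],
    [0, 0, -4],
    [0, 0, -3.1],
    [0, 0, 0],
  ],
  jaw=[0.8, 0.8, 0.8, 0.8, 0.8, 1, 1],
)

```text
clock: 8.75
eef_pos: [0.6319, -0.1065, 0.1528]
tool_rot: [0.002, 0.758, 0.653, 0.001]
ft_force: [-0.8, -1.5, -0.1]
gripper_width: 0.979
grip_force: 0.0
```

```bash
python3 plan.py 435,-116,150,33.5 435,-116,36,33.5
```

```text
at [ 631.9 -106.5  152.8] -8.5 tilt -1.0 w 0.979 grip 0.0
435,-116,150,33.5 6 end [ 434.8 -116.1  149.8] 33.5
  twist [[0, 0, np.float64(-4.2)], [0, 0, np.float64(-8.4)], [0, 0, np.float64(-8.4)], [0, 0, np.float64(-8.4)], [0, 0, np.float64(-8.4)], [0, 0, np.float64(-4.2)]]
  xyz [[-0.4, -1.9, 0.0], [-0.5, -3.9, 0.1], [0.1, -4.0, 0.0], [0.7, -3.9, 0.1], [1.2, -3.7, 0.1], [0.9, -1.8, 0.0]]
435,-116,36,33.5 4 end [ 434.8 -116.1   35.8] 33.5
  twist [[0, 0, np.float64(0.0)], [0, 0, np.float64(0.0)], [0, 0, np.float64(0.0)], [0, 0, np.float64(0.0)]]
  xyz [[0.0, 0.0, 1.9], [0.0, 0.0, 3.8], [0.0, 0.0, 3.8], [0.0, 0.0, 1.9]]
```

>>> send_rows(
  twist=[
    [0, 0, -4.2],
    [0, 0, -8.4],
    [0, 0, -8.4],
    [0, 0, -8.4],
    [0, 0, -8.4],
    [0, 0, -4.2],
    [0, 0, 0],
  ],
  xyz=[
    [-0.4, -1.9, 0],
    [-0.5, -3.9, 0.1],
    [0.1, -4, 0],
    [0.7, -3.9, 0.1],
    [1.2, -3.7, 0.1],
    [0.9, -1.8, 0],
    [0, 0, 0],
  ],
  jaw=[1, 1, 1, 1, 1, 1, 1],
)

```text
clock: 9.62
eef_pos: [0.432, -0.1156, 0.1462]
tool_rot: [-0.0, 0.474, 0.881, -0.0]
ft_force: [0.3, 0.2, 1.5]
gripper_width: 1.003
grip_force: 0.0
```

```bash
python3 plan.py 435,-116,36,33.5
python3 - <<'E'
from h import *
c=robot.camera("side")
print([(n,[(x["location"],x["conf"]) for x in robot.spot_in(c,n)[:1]]) for n in("jam","blue_jar")])
P=cloud(c).reshape(-1,3);m=P[np.hypot(P[:,0]-.631,P[:,1]+.106)<.035];q=m[m[:,2]>.076]
print(len(q),np.nanpercentile(m[:,2],98),cv2.minAreaRect((q[:,:2]*1000).astype(np.float32)))
E
```

```text
at [ 432.  -115.6  146.2] 33.4 tilt -1.0 w 1.003 grip 0.0
435,-116,36,33.5 4 end [ 434.7 -116.2   36.2] 33.5
  twist [[0, 0, np.float64(-0.0)], [0, 0, np.float64(-0.0)], [0, 0, np.float64(-0.0)], [0, 0, np.float64(-0.1)]]
  xyz [[0.0, 0.0, 1.8], [-0.1, 0.1, 3.7], [-0.1, 0.1, 3.7], [0.0, 0.0, 1.8]]
[('jam', [([247.3, 391.1], 0.85)]), ('blue_jar', [([238.3, 233.6], 0.98)])]
418 0.08811598308490347 ((629.4452514648438, -106.66461944580078), (51.44744873046875, 48.22698211669922), 57.00975799560547)
```

>>> send_rows(
  twist=[
    [0, 0, 0],
    [0, 0, 0],
    [0, 0, 0],
    [0, 0, 0],
    [0, 0, 0],
    [0, 0, 0],
    [0, 0, 0],
    [0, 0, 0],
  ],
  xyz=[
    [0, 0, 1.8],
    [-0.1, 0.1, 3.7],
    [0, 0.1, 3.7],
    [0, 0, 1.8],
    [0, 0, 0],
    [0, 0, 0],
    [0, 0, 0],
    [0, 0, 0],
  ],
  jaw=[1, 1, 1, 1, 0, 0, 0, 0],
)

```text
clock: 10.78
eef_pos: [0.4359, -0.1156, 0.0373]
tool_rot: [0.001, 0.473, 0.881, 0.0]
ft_force: [0.1, -0.4, 0.4]
gripper_width: 0.592
grip_force: 0.0
```

>>> send_rows(
  twist=[
    [0, 0, 0],
    [0, 0, 0],
    [0, 0, 0],
  ],
  xyz=[
    [0, 0, 0],
    [0, 0, 0],
    [0, 0, 0],
  ],
  jaw=[0, 0, 0],
)

```text
clock: 11.15
eef_pos: [0.4358, -0.1156, 0.0371]
tool_rot: [0.0, 0.473, 0.881, 0.0]
ft_force: [-1.5, 0.7, 8.3]
gripper_width: 0.543
grip_force: 25.0
```

```bash
python3 plan.py 435,-116,158,33.5 607.5,-260,158,-8.5
```

```text
at [ 435.8 -115.6   37.1] 33.5 tilt -1.0 w 0.543 grip 25.0
435,-116,158,33.5 4 end [ 435.  -116.2  158.1] 33.5
  twist [[0, 0, np.float64(-0.0)], [0, 0, np.float64(-0.0)], [0, 0, np.float64(-0.0)], [0, 0, np.float64(-0.0)]]
  xyz [[0.0, 0.0, -2.0], [0.0, 0.0, -4.0], [0.0, -0.1, -4.1], [0.0, 0.0, -2.0]]
607.5,-260,158,-8.5 7 end [ 608.  -260.1  158.1] -8.5
  twist [[0, 0, np.float64(3.5)], [0, 0, np.float64(7.0)], [0, 0, np.float64(7.0)], [0, 0, np.float64(7.0)], [0, 0, np.float64(7.0)], [0, 0, np.float64(7.0)], [0, 0, np.float64(3.5)]]
  xyz [[-1.8, 0.5, 0.0], [-3.5, 1.3, 0.0], [-3.3, 1.7, 0.0], [-3.1, 2.1, 0.0], [-2.8, 2.5, 0.0], [-2.5, 2.8, 0.0], [-1.1, 1.6, 0.0]]
```

>>> send_rows(
  twist=[
    [0, 0, 0],
    [0, 0, 0],
    [0, 0, 0],
    [0, 0, 0],
    [0, 0, 3.5],
    [0, 0, 7],
    [0, 0, 7],
    [0, 0, 7],
  ],
  xyz=[
    [0, 0, -2],
    [0, 0, -4],
    [0, -0.1, -4.1],
    [0, 0, -2],
    [-1.8, 0.5, 0],
    [-3.5, 1.3, 0],
    [-3.3, 1.7, 0],
    [-3.1, 2.1, 0],
  ],
  jaw=[0, 0, 0, 0, 0, 0, 0, 0],
)

```text
clock: 12.15
eef_pos: [0.5354, -0.2006, 0.1576]
tool_rot: [-0.0, 0.651, 0.759, -0.0]
ft_force: [0.1, -0.9, -0.9]
gripper_width: 0.545
grip_force: 25.0
```

>>> send_rows(
  twist=[
    [0, 0, 7],
    [0, 0, 7],
    [0, 0, 3.5],
    [0, 0, 0],
    [0, 0, 0],
  ],
  xyz=[
    [-2.8, 2.5, 0],
    [-2.5, 2.8, 0],
    [-1.1, 1.6, 0],
    [0, 0, 0],
    [0, 0, 0],
  ],
  jaw=[0, 0, 0, 0, 0],
)

```text
clock: 12.78
eef_pos: [0.6067, -0.2594, 0.1573]
tool_rot: [-0.0, 0.757, 0.653, -0.0]
ft_force: [0.4, -0.4, -0.5]
gripper_width: 0.546
grip_force: 25.0
```

```bash
python3 plan.py 607.5,-260,41,-8.5
```

```text
at [ 606.7 -259.4  157.3] -8.4 tilt -1.0 w 0.546 grip 25.0
607.5,-260,41,-8.5 4 end [ 607.6 -260.5   41.3] -8.5
  twist [[0, 0, np.float64(0.0)], [0, 0, np.float64(0.0)], [0, 0, np.float64(0.1)], [0, 0, np.float64(-0.0)]]
  xyz [[0.0, 0.0, 1.9], [0.0, 0.0, 3.9], [0.0, 0.1, 3.9], [-0.1, 0.0, 1.9]]
```

>>> send_rows(
  twist=[
    [0, 0, 0],
    [0, 0, 0],
    [0, 0, 0],
    [0, 0, 0],
    [0, 0, 0],
    [0, 0, 0],
    [0, 0, 0],
    [0, 0, 0],
  ],
  xyz=[
    [0, 0, 1.9],
    [0, 0.1, 3.9],
    [0, 0, 3.4],
    [0, 0, 1.6],
    [0, 0, 0.5],
    [0, 0, 0.2],
    [0, 0, 0.1],
    [0, 0, 0],
  ],
  jaw=[0, 0, 0, 0, 0, 0, 0, 0],
)

```text
clock: 13.78
eef_pos: [0.609, -0.2603, 0.0423]
tool_rot: [0.0, 0.758, 0.653, 0.0]
ft_force: [-0.7, -0.6, -0.7]
gripper_width: 0.547
grip_force: 25.0
```

>>> send_rows(
  twist=[
    [0, 0, 0],
    [0, 0, 0],
    [0, 0, 0],
  ],
  xyz=[
    [0, 0, 0.1],
    [0, 0, 0.1],
    [0, 0, 0],
  ],
  jaw=[0, 0, 0],
)

```text
clock: 14.15
eef_pos: [0.609, -0.2603, 0.0411]
tool_rot: [0.0, 0.758, 0.653, 0.0]
ft_force: [-6.2, 3.6, 16.7]
gripper_width: 0.545
grip_force: 25.0
```

>>> send_rows(
  twist=[
    [0, 0, 0],
    [0, 0, 0],
    [0, 0, 0],
    [0, 0, 0],
    [0, 0, 0],
    [0, 0, 0],
    [0, 0, 0],
    [0, 0, 0],
  ],
  xyz=[
    [0, 0, 0],
    [0, 0, 0],
    [0, 0, -1],
    [0, 0, -3],
    [0, 0, -4],
    [0, 0, -3.1],
    [0, 0, 0],
    [0, 0, 0],
  ],
  jaw=[0.8, 0.8, 0.8, 0.8, 0.8, 1, 1, 1],
)

```text
clock: 15.15
eef_pos: [0.6082, -0.2599, 0.1503]
tool_rot: [-0.0, 0.758, 0.653, -0.0]
ft_force: [-0.3, -0.1, -0.1]
gripper_width: 1.003
grip_force: 0.0
```

```bash
python3 plan.py 441,-235.5,150,0 441,-235.5,36,0
```

```text
at [ 608.2 -259.9  150.3] -8.5 tilt -1.0 w 1.003 grip 0.0
441,-235.5,150,0 6 end [ 440.6 -235.3  150.3] -0.0
  twist [[0, 0, np.float64(-0.9)], [0, 0, np.float64(-1.7)], [0, 0, np.float64(-1.7)], [0, 0, np.float64(-1.7)], [0, 0, np.float64(-1.7)], [0, 0, np.float64(-0.8)]]
  xyz [[0.0, -1.7, 0.0], [0.0, -3.4, 0.0], [0.2, -3.3, 0.0], [0.2, -3.4, 0.0], [0.4, -3.4, 0.0], [0.2, -1.7, 0.0]]
441,-235.5,36,0 4 end [ 440.6 -235.3   36.3] -0.0
  twist [[0, 0, np.float64(-0.0)], [0, 0, np.float64(-0.0)], [0, 0, np.float64(-0.0)], [0, 0, np.float64(-0.0)]]
  xyz [[0.0, 0.0, 1.9], [0.0, 0.0, 3.8], [0.0, 0.0, 3.8], [0.0, 0.0, 1.9]]
```

>>> send_rows(
  twist=[
    [0, 0, -0.9],
    [0, 0, -1.7],
    [0, 0, -1.7],
    [0, 0, -1.7],
    [0, 0, -1.7],
    [0, 0, -0.8],
    [0, 0, 0],
    [0, 0, 0],
  ],
  xyz=[
    [0, -1.7, 0],
    [0, -3.4, 0],
    [0.2, -3.3, 0],
    [0.2, -3.4, 0],
    [0.4, -3.4, 0],
    [0.2, -1.7, 0],
    [0, 0, 0],
    [0, 0, 0],
  ],
  jaw=[1, 1, 1, 1, 1, 1, 1, 1],
)

```text
clock: 16.15
eef_pos: [0.4418, -0.2358, 0.1508]
tool_rot: [0.0, 0.707, 0.707, 0.0]
ft_force: [0.9, 0.6, -0.3]
gripper_width: 1.001
grip_force: 0.0
```

>>> send_rows(
  twist=[
    [0, 0, 0],
    [0, 0, 0],
    [0, 0, 0],
    [0, 0, 0],
    [0, 0, 0],
    [0, 0, 0],
    [0, 0, 0],
    [0, 0, 0],
  ],
  xyz=[
    [0, 0, 1.9],
    [0, 0, 3.8],
    [0, 0, 3.8],
    [0, 0, 1.9],
    [0, 0, 0],
    [0, 0, 0],
    [0, 0, 0],
    [0, 0, 0],
  ],
  jaw=[1, 1, 1, 1, 0, 0, 0, 0],
)

```text
clock: 17.15
eef_pos: [0.4414, -0.2358, 0.0373]
tool_rot: [0.001, 0.707, 0.707, 0.0]
ft_force: [1.3, 0.7, -0.3]
gripper_width: 0.596
grip_force: 0.0
```

>>> send_rows(
  twist=[
    [0, 0, 0],
    [0, 0, 0],
    [0, 0, 0],
  ],
  xyz=[
    [0, 0, 0],
    [0, 0, 0],
    [0, 0, 0],
  ],
  jaw=[0, 0, 0],
)

```text
clock: 17.52
eef_pos: [0.4413, -0.2357, 0.0372]
tool_rot: [0.0, 0.707, 0.707, 0.0]
ft_force: [-0.8, 1.1, 7.2]
gripper_width: 0.547
grip_force: 25.0
```

```bash
python3 plan.py 441,-235.5,158,0 619,-183,158,-8.5
```

```text
at [ 441.3 -235.7   37.2] -0.0 tilt -1.0 w 0.547 grip 25.0
441,-235.5,158,0 4 end [ 441.3 -235.7  158.2] -0.0
  twist [[0, 0, np.float64(-0.0)], [0, 0, np.float64(-0.0)], [0, 0, np.float64(-0.0)], [0, 0, np.float64(-0.0)]]
  xyz [[0.0, 0.0, -2.0], [0.0, 0.0, -4.0], [0.0, 0.0, -4.1], [0.0, 0.0, -2.0]]
619,-183,158,-8.5 6 end [ 619.  -183.2  158.2] -8.5
  twist [[0, 0, np.float64(0.8)], [0, 0, np.float64(1.7)], [0, 0, np.float64(1.7)], [0, 0, np.float64(1.7)], [0, 0, np.float64(1.7)], [0, 0, np.float64(0.9)]]
  xyz [[0.5, 1.8, 0.0], [1.1, 3.5, 0.0], [1.2, 3.5, 0.0], [1.4, 3.5, 0.0], [1.4, 3.4, 0.0], [0.7, 1.7, 0.0]]
```

>>> send_rows(
  twist=[
    [0, 0, 0],
    [0, 0, 0],
    [0, 0, 0],
    [0, 0, 0],
    [0, 0, 0.8],
    [0, 0, 1.7],
    [0, 0, 1.7],
    [0, 0, 1.7],
  ],
  xyz=[
    [0, 0, -2],
    [0, 0, -4],
    [0, 0, -4.1],
    [0, 0, -2],
    [0.5, 1.8, 0],
    [1.1, 3.5, 0],
    [1.2, 3.5, 0],
    [1.4, 3.5, 0],
  ],
  jaw=[0, 0, 0, 0, 0, 0, 0, 0],
)

```text
clock: 18.52
eef_pos: [0.5662, -0.1976, 0.1573]
tool_rot: [-0.0, 0.743, 0.669, -0.0]
ft_force: [0.3, -0.4, -2.5]
gripper_width: 0.545
grip_force: 25.0
```

>>> send_rows(
  twist=[
    [0, 0, 1.7],
    [0, 0, 0.9],
    [0, 0, 0],
    [0, 0, 0],
  ],
  xyz=[
    [1.4, 3.4, 0],
    [0.7, 1.7, 0],
    [0, 0, 0],
    [0, 0, 0],
  ],
  jaw=[0, 0, 0, 0],
)

```text
clock: 19.02
eef_pos: [0.6173, -0.1832, 0.1573]
tool_rot: [-0.0, 0.758, 0.653, -0.0]
ft_force: [-0.1, 0.0, -2.3]
gripper_width: 0.548
grip_force: 25.0
```

```bash
python3 plan.py 619,-183,42,-8.5;  python3 - <<'E'
from h import *
c=robot.camera("top");cv2.imwrite("pics/top1.png",c["image"][150:360,330:560,::-1])
P=cloud(c).reshape(-1,3)
for xy in((.631,-.106),(.6075,-.26)):
    m=P[np.hypot(*(P[:,:2]-xy).T)<.037];q=m[(m[:,2]>.078)&(m[:,2]<.09)]
    if len(q)>5: print(len(q),np.median(q[:,2]),cv2.minAreaRect((q[:,:2]*1000).astype(np.float32)))
E
```

```text
at [ 617.3 -183.2  157.3] -8.5 tilt -1.0 w 0.548 grip 25.0
619,-183,42,-8.5 4 end [ 619.3 -183.5   42.3] -8.5
  twist [[0, 0, np.float64(0.0)], [0, 0, np.float64(0.0)], [0, 0, np.float64(0.0)], [0, 0, np.float64(0.0)]]
  xyz [[0.0, 0.0, 1.9], [0.0, 0.1, 3.9], [0.0, 0.0, 3.8], [0.0, 0.1, 1.9]]
687 0.08369773129901892 ((630.5288696289062, -104.62699127197266), (49.53911590576172, 50.18986511230469), 55.911895751953125)
```

View pics/top1.png

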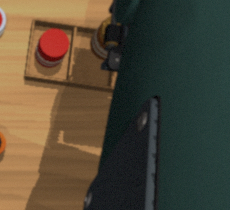

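>>> send_rows(
  twist=[
    [0, 0, 0],
    [0, 0, 0],
    [0, 0, 0],
    [0, 0, 0],
    [0, 0, 0],
    [0, 0, 0],
    [0, 0, 0],
    [0, 0, 0],
  ],
  xyz=[
    [0, 0, 1.9],
    [0, 0.1, 3.9],
    [0, 0, 3.4],
    [0, 0, 1.6],
    [0, 0, 0.5],
    [0, 0, 0.2],
    [0, 0, 0.1],
    [0, 0, 0],
  ],
  jaw=[0, 0, 0, 0, 0, 0, 0, 0],
)

```text
clock: 20.08
eef_pos: [0.6199, -0.1833, 0.0423]
tool_rot: [0.0, 0.758, 0.653, 0.0]
ft_force: [0.2, 0.5, -2.5]
gripper_width: 0.549
grip_force: 25.0
```

>>> send_rows(
  twist=[
    [0, 0, 0],
    [0, 0, 0],
    [0, 0, 0],
  ],
  xyz=[
    [0, 0, 0.1],
    [0, 0, 0],
    [0, 0, 0],
  ],
  jaw=[0, 0, 0],
)

```text
clock: 20.45
eef_pos: [0.6199, -0.1832, 0.0412]
tool_rot: [0.0, 0.758, 0.653, 0.0]
ft_force: [-1.8, 1.5, 5.9]
gripper_width: 0.548
grip_force: 25.0
```

Contact. Release, rise, and go on to the candle.

>>> send_rows(
  twist=[
    [0, 0, 0],
    [0, 0, 0],
    [0, 0, 0],
    [0, 0, 0],
    [0, 0, 0],
    [0, 0, 0],
    [0, 0, 0],
    [0, 0, 0],
  ],
  xyz=[
    [0, 0, 0],
    [0, 0, 0],
    [0, 0, -1],
    [0, 0, -3],
    [0, 0, -4],
    [0, 0, -3.1],
    [0, 0, 0],
    [0, 0, 0],
  ],
  jaw=[0.8, 0.8, 0.8, 0.8, 0.8, 1, 1, 1],
)

```text
clock: 21.45
eef_pos: [0.6192, -0.1831, 0.1514]
tool_rot: [-0.0, 0.758, 0.653, -0.0]
ft_force: [0.5, 0.3, 0.1]
gripper_width: 1.002
grip_force: 0.0
```

```bash
python3 plan.py 424,-341,150,0 424,-341,36,0
```

```text
at [ 619.2 -183.1  151.4] -8.5 tilt -1.0 w 1.002 grip 0.0
424,-341,150,0 7 end [ 423.8 -341.1  150.4] -0.0
  twist [[0, 0, np.float64(-0.7)], [0, 0, np.float64(-1.4)], [0, 0, np.float64(-1.4)], [0, 0, np.float64(-1.5)], [0, 0, np.float64(-1.4)], [0, 0, np.float64(-1.4)], [0, 0, np.float64(-0.7)]]
  xyz [[-1.5, -1.4, 0.0], [-3.1, -2.9, 0.0], [-3.0, -2.9, 0.1], [-2.9, -3.0, 0.0], [-2.8, -3.1, 0.0], [-2.7, -3.2, 0.0], [-1.4, -1.6, 0.0]]
424,-341,36,0 4 end [ 423.8 -341.1   36.4] -0.0
  twist [[0, 0, np.float64(-0.0)], [0, 0, np.float64(-0.0)], [0, 0, np.float64(-0.0)], [0, 0, np.float64(-0.0)]]
  xyz [[0.0, 0.0, 1.9], [0.0, 0.0, 3.8], [0.0, 0.0, 3.8], [0.0, 0.0, 1.9]]
```

>>> send_rows(
  twist=[
    [0, 0, -0.7],
    [0, 0, -1.4],
    [0, 0, -1.4],
    [0, 0, -1.5],
    [0, 0, -1.4],
    [0, 0, -1.4],
    [0, 0, -0.7],
    [0, 0, 0],
  ],
  xyz=[
    [-1.5, -1.4, 0],
    [-3.1, -2.9, 0],
    [-3, -2.9, 0.1],
    [-2.9, -3, 0],
    [-2.8, -3.1, 0],
    [-2.7, -3.2, 0],
    [-1.4, -1.6, 0],
    [0, 0, 0],
  ],
  jaw=[1, 1, 1, 1, 1, 1, 1, 1],
)

```text
clock: 22.45
eef_pos: [0.4229, -0.3414, 0.1497]
tool_rot: [-0.001, 0.708, 0.706, -0.0]
ft_force: [-0.8, 0.7, 0.2]
gripper_width: 0.998
grip_force: 0.0
```

>>> send_rows(
  twist=[
    [0, 0, 0],
    [0, 0, 0],
    [0, 0, 0],
    [0, 0, 0],
    [0, 0, 0],
    [0, 0, 0],
    [0, 0, 0],
    [0, 0, 0],
  ],
  xyz=[
    [0, 0, 1.9],
    [0, 0, 3.8],
    [0, 0, 3.8],
    [0, 0, 1.9],
    [0, 0, 0],
    [0, 0, 0],
    [0, 0, 0],
    [0, 0, 0],
  ],
  jaw=[1, 1, 1, 1, 0, 0, 0, 0],
)

```text
clock: 23.45
eef_pos: [0.4246, -0.3416, 0.0375]
tool_rot: [0.001, 0.707, 0.707, 0.0]
ft_force: [1.6, -0.7, 1.4]
gripper_width: 0.591
grip_force: 0.5
```

>>> send_rows(
  twist=[
    [0, 0, 0],
    [0, 0, 0],
    [0, 0, 0],
  ],
  xyz=[
    [0, 0, 0],
    [0, 0, 0],
    [0, 0, 0],
  ],
  jaw=[0, 0, 0],
)

```text
clock: 23.82
eef_pos: [0.4247, -0.3417, 0.0373]
tool_rot: [0.001, 0.707, 0.707, 0.0]
ft_force: [1.0, 1.0, 6.6]
gripper_width: 0.579
grip_force: 25.0
```

```bash
python3 plan.py 424,-341,164,0 605,202,164,0.5
```

```text
at [ 424.7 -341.7   37.3] -0.0 tilt -1.0 w 0.579 grip 25.0
424,-341,164,0 5 end [ 423.7 -340.7  164.3] -0.0
  twist [[0, 0, np.float64(-0.0)], [0, 0, np.float64(-0.0)], [0, 0, np.float64(-0.0)], [0, 0, np.float64(-0.0)], [0, 0, np.float64(-0.0)]]
  xyz [[0.0, 0.0, -1.6], [0.0, 0.0, -3.2], [0.0, 0.0, -3.1], [0.1, -0.1, -3.2], [0.0, 0.0, -1.6]]
605,202,164,0.5 15 end [604.5 202.  164.3] 0.5
  twist [[0, 0, np.float64(-0.0)], [0, 0, np.float64(-0.1)], [0, 0, np.float64(0.0)], [0, 0, np.float64(-0.0)], [0, 0, np.float64(-0.1)], [0, 0, np.float64(0.0)], [0, 0, np.float64(-0.0)], [0, 0, np.float64(-0.1)], [0, 0, np.float64(-0.0)], [0, 0, np.float64(-0.0)], [0, 0, np.float64(-0.1)], [0, 0, np.float64(-0.0)], [0, 0, np.float64(-0.1)], [0, 0, np.float64(0.0)], [0, 0, np.float64(-0.0)]]
  xyz [[1.9, 0.6, 0.0], [3.9, 1.3, 0.0], [3.9, 1.3, 0.0], [3.9, 1.3, 0.0], [3.8, 1.3, 0.0], [3.9, 1.4, 0.0], [3.9, 1.3, 0.0], [3.9, 1.3, 0.0], [3.8, 1.3, 0.0], [3.9, 1.3, 0.0], [3.9, 1.3, 0.0], [3.8, 1.3, 0.0], [3.9, 1.4, 0.0], [3.9, 1.3, 0.0], [1.9, 0.6, 0.0]]
```

>>> send_rows(
  twist=[
    [0, 0, 0],
    [0, 0, 0],
    [0, 0, 0],
    [0, 0, 0],
    [0, 0, 0],
    [0, 0, 0],
    [0, 0, 0],
    [0, 0, 0],
  ],
  xyz=[
    [0, 0, -1.6],
    [0, 0, -3.2],
    [0, 0, -3.1],
    [0.1, -0.1, -3.2],
    [0, 0, -1.6],
    [1.9, 0.6, 0],
    [3.9, 1.3, 0],
    [3.9, 1.3, 0],
  ],
  jaw=[0, 0, 0, 0, 0, 0, 0, 0],
)

```text
clock: 24.82
eef_pos: [0.4547, -0.241, 0.1624]
tool_rot: [-0.001, 0.707, 0.707, -0.0]
ft_force: [0.3, 0.0, -1.8]
gripper_width: 0.578
grip_force: 25.0
```

>>> send_rows(
  twist=[
    [0, 0, 0],
    [0, 0, -0.1],
    [0, 0, 0],
    [0, 0, 0],
    [0, 0, -0.1],
    [0, 0, 0],
    [0, 0, 0],
    [0, 0, -0.1],
  ],
  xyz=[
    [3.9, 1.3, 0],
    [3.8, 1.3, 0],
    [3.9, 1.4, 0],
    [3.9, 1.3, 0],
    [3.9, 1.3, 0],
    [3.8, 1.3, 0],
    [3.9, 1.3, 0],
    [3.9, 1.3, 0],
  ],
  jaw=[0, 0, 0, 0, 0, 0, 0, 0],
)

```text
clock: 25.82
eef_pos: [0.5585, 0.0692, 0.1622]
tool_rot: [-0.001, 0.705, 0.709, -0.001]
ft_force: [0.9, -1.1, -1.2]
gripper_width: 0.574
grip_force: 25.0
```

>>> send_rows(
  twist=[
    [0, 0, -0.1],
    [0, 0, -0.1],
    [0, 0, 0],
    [0, 0, 0],
    [0, 0, 0],
    [0, 0, 0],
  ],
  xyz=[
    [3.8, 1.3, 0],
    [3.9, 1.4, 0],
    [3.9, 1.3, 0],
    [1.9, 0.6, 0],
    [0, 0, 0],
    [0, 0, 0],
  ],
  jaw=[0, 0, 0, 0, 0, 0],
)

```text
clock: 26.58
eef_pos: [0.6038, 0.2016, 0.1631]
tool_rot: [-0.0, 0.704, 0.71, -0.001]
ft_force: [-0.9, -0.9, -1.9]
gripper_width: 0.574
grip_force: 25.0
```

```bash
python3 plan.py 605,202,44,0.5
```

```text
at [603.8 201.6 163.1] 0.5 tilt -1.0 w 0.574 grip 25.0
605,202,44,0.5 4 end [604.8 201.6  44.1] 0.5
  twist [[0, 0, np.float64(-0.0)], [0, 0, np.float64(-0.0)], [0, 0, np.float64(-0.0)], [0, 0, np.float64(-0.0)]]
  xyz [[0.0, 0.0, 2.0], [0.0, 0.1, 4.0], [0.0, 0.0, 3.9], [0.0, 0.0, 2.0]]
```

>>> send_rows(
  twist=[
    [0, 0, 0],
    [0, 0, 0],
    [0, 0, 0],
    [0, 0, 0],
    [0, 0, 0],
    [0, 0, 0],
    [0, 0, 0],
    [0, 0, 0],
  ],
  xyz=[
    [0, 0, 2],
    [0, 0.1, 4],
    [0, 0, 3.5],
    [0, 0, 1.6],
    [0, 0, 0.5],
    [0, 0, 0.3],
    [0, 0, 0.1],
    [0, 0, 0],
  ],
  jaw=[0, 0, 0, 0, 0, 0, 0, 0],
)

```text
clock: 27.58
eef_pos: [0.606, 0.2025, 0.0443]
tool_rot: [0.0, 0.704, 0.71, 0.0]
ft_force: [0.2, 0.2, -1.9]
gripper_width: 0.577
grip_force: 25.0
```

>>> send_rows(
  twist=[
    [0, 0, 0],
    [0, 0, 0],
  ],
  xyz=[
    [0, 0, 0.1],
    [0, 0, 0],
  ],
  jaw=[0, 0],
)

```text
clock: 27.82
eef_pos: [0.6062, 0.2025, 0.0434]
tool_rot: [0.0, 0.704, 0.71, 0.001]
ft_force: [-0.5, 0.5, 5.3]
gripper_width: 0.575
grip_force: 25.0
```

>>> send_rows(
  twist=[
    [0, 0, 0],
    [0, 0, 0],
    [0, 0, 0],
    [0, 0, 0],
    [0, 0, 0],
    [0, 0, 0],
    [0, 0, 0],
    [0, 0, 0],
  ],
  xyz=[
    [0, 0, 0],
    [0, 0, 0],
    [0, 0, -1],
    [0, 0, -3],
    [0, 0, -4],
    [0, 0, -3.1],
    [0, 0, 0],
    [0, 0, 0],
  ],
  jaw=[0.8, 0.8, 0.8, 0.8, 0.8, 1, 1, 1],
)

```text
clock: 28.82
eef_pos: [0.6052, 0.2022, 0.1533]
tool_rot: [-0.0, 0.704, 0.71, -0.0]
ft_force: [-0.8, 0.6, 0.2]
gripper_width: 0.998
grip_force: 0.0
```

```bash
python3 plan.py 462,-0.5,150,0 462,-0.5,35,0
```

```text
at [605.2 202.2 153.3] 0.5 tilt -1.0 w 0.998 grip 0.0
462,-0.5,150,0 7 end [462.2  -0.5 150.3] 0.0
  twist [[0, 0, np.float64(0.0)], [0, 0, np.float64(0.1)], [0, 0, np.float64(0.1)], [0, 0, np.float64(0.1)], [0, 0, np.float64(0.1)], [0, 0, np.float64(0.1)], [0, 0, np.float64(0.0)]]
  xyz [[-1.7, -1.2, 0.0], [-3.3, -2.4, 0.1], [-3.4, -2.4, 0.0], [-3.4, -2.4, 0.1], [-3.3, -2.4, 0.0], [-3.4, -2.4, 0.1], [-1.7, -1.2, 0.0]]
462,-0.5,35,0 4 end [462.2  -0.5  35.3] 0.0
  twist [[0, 0, np.float64(0.0)], [0, 0, np.float64(0.0)], [0, 0, np.float64(0.0)], [0, 0, np.float64(0.0)]]
  xyz [[0.0, 0.0, 1.9], [0.0, 0.0, 3.9], [0.0, 0.0, 3.8], [0.0, 0.0, 1.9]]
```

>>> send_rows(
  twist=[
    [0, 0, 0],
    [0, 0, 0.1],
    [0, 0, 0.1],
    [0, 0, 0.1],
    [0, 0, 0.1],
    [0, 0, 0.1],
    [0, 0, 0],
    [0, 0, 0],
  ],
  xyz=[
    [-1.7, -1.2, 0],
    [-3.3, -2.4, 0.1],
    [-3.4, -2.4, 0],
    [-3.4, -2.4, 0.1],
    [-3.3, -2.4, 0],
    [-3.4, -2.4, 0.1],
    [-1.7, -1.2, 0],
    [0, 0, 0],
  ],
  jaw=[1, 1, 1, 1, 1, 1, 1, 1],
)

```text
clock: 29.82
eef_pos: [0.4618, -0.0012, 0.1504]
tool_rot: [-0.0, 0.708, 0.706, -0.0]
ft_force: [0.2, 0.0, 0.7]
gripper_width: 1.001
grip_force: 0.0
```

>>> send_rows(
  twist=[
    [0, 0, 0],
    [0, 0, 0],
    [0, 0, 0],
    [0, 0, 0],
    [0, 0, 0],
    [0, 0, 0],
    [0, 0, 0],
    [0, 0, 0],
  ],
  xyz=[
    [0, 0, 1.9],
    [0, 0, 3.9],
    [0, 0, 3.8],
    [0, 0, 2],
    [0, 0, 0],
    [0, 0, 0],
    [0, 0, 0],
    [0, 0, 0],
  ],
  jaw=[1, 1, 1, 1, 0, 0, 0, 0],
)

```text
clock: 30.82
eef_pos: [0.4631, -0.0004, 0.0353]
tool_rot: [0.0, 0.707, 0.707, 0.0]
ft_force: [0.7, 0.9, 0.2]
gripper_width: 0.596
grip_force: 0.0
```

>>> send_rows(
  twist=[
    [0, 0, 0],
    [0, 0, 0],
    [0, 0, 0],
    [0, 0, 0],
    [0, 0, 0],
  ],
  xyz=[
    [0, 0, 0],
    [0, 0, 0],
    [0, 0, 0],
    [0, 0, 0],
    [0, 0, 0],
  ],
  jaw=[0, 0, 0, 0, 0],
)

```text
clock: 31.45
eef_pos: [0.4633, -0.0004, 0.0351]
tool_rot: [0.0, 0.707, 0.707, 0.0]
ft_force: [0.0, 0.4, 6.9]
gripper_width: 0.306
grip_force: 23.1
```

```bash
python3 plan.py 462,0,164,0 605.5,122,164,0.5
```

```text
at [ 4.633e+02 -4.000e-01  3.510e+01] -0.0 tilt -1.0 w 0.306 grip 23.1
462,0,164,0 5 end [ 4.623e+02 -4.000e-01  1.641e+02] -0.0
  twist [[0, 0, np.float64(-0.0)], [0, 0, np.float64(-0.0)], [0, 0, np.float64(-0.0)], [0, 0, np.float64(-0.0)], [0, 0, np.float64(-0.0)]]
  xyz [[0.0, 0.0, -1.6], [0.0, 0.0, -3.2], [0.0, -0.1, -3.3], [0.0, 0.0, -3.2], [0.0, 0.0, -1.6]]
605.5,122,164,0.5 6 end [605.7 122.2 164.1] 0.5
  twist [[0, 0, np.float64(-0.1)], [0, 0, np.float64(-0.1)], [0, 0, np.float64(-0.1)], [0, 0, np.float64(-0.1)], [0, 0, np.float64(-0.1)], [0, 0, np.float64(-0.0)]]
  xyz [[1.2, 1.4, 0.0], [2.5, 2.9, 0.0], [2.4, 2.9, 0.0], [2.4, 2.9, 0.0], [2.5, 2.8, 0.0], [1.2, 1.5, 0.0]]
```

>>> send_rows(
  twist=[
    [0, 0, 0],
    [0, 0, 0],
    [0, 0, 0],
    [0, 0, 0],
    [0, 0, 0],
    [0, 0, 0],
    [0, 0, 0],
  ],
  xyz=[
    [0, 0, 0],
    [0, 0, 0],
    [0, 0, 0],
    [0, 0, 0],
    [0, 0, 0.7],
    [0, 0, 0.7],
    [0, 0, 0],
  ],
  jaw=[0.8, 0.8, 0.8, 0.8, 0.8, 0.8, 0.8],
)

```text
clock: 32.33
eef_pos: [0.462, -0.0004, 0.0199]
tool_rot: [-0.001, 0.707, 0.707, -0.0]
ft_force: [0.6, 0.2, -0.3]
gripper_width: 0.798
grip_force: 0.0
```

>>> send_rows(
  twist=[
    [0, 0, 0],
    [0, 0, 0],
    [0, 0, 0],
    [0, 0, 0],
    [0, 0, 0],
    [0, 0, 0],
  ],
  xyz=[
    [0, 0, 0],
    [0, 0, 0],
    [0, 0, 0],
    [0, 0, 0],
    [0, 0, 0],
    [0, 0, 0],
  ],
  jaw=[0, 0, 0, 0, 0, 0],
)

```text
clock: 33.08
eef_pos: [0.4628, -0.0004, 0.0208]
tool_rot: [0.0, 0.707, 0.707, 0.0]
ft_force: [1.2, -0.4, 1.4]
gripper_width: 0.471
grip_force: 25.0
```

```bash
python3 plan.py 462,0,150,0 605.5,122,150,0.5;  python3 - <<'E'
from h import *
c=robot.camera("side");cv2.imwrite("pics/side2.png",cv2.resize(c["image"][100:360,180:480,::-1],None,fx=2,fy=2))
E
```

```text
at [ 4.628e+02 -4.000e-01  2.080e+01] 0.0 tilt -1.0 w 0.471 grip 25.0
462,0,150,0 5 end [ 4.618e+02 -4.000e-01  1.498e+02] 0.0
  twist [[0, 0, np.float64(0.0)], [0, 0, np.float64(0.0)], [0, 0, np.float64(0.0)], [0, 0, np.float64(0.0)], [0, 0, np.float64(0.0)]]
  xyz [[0.0, 0.0, -1.6], [0.0, 0.0, -3.2], [0.0, 0.0, -3.3], [0.0, -0.1, -3.2], [0.0, 0.0, -1.6]]
605.5,122,150,0.5 6 end [605.5 122.  149.8] 0.5
  twist [[0, 0, np.float64(-0.0)], [0, 0, np.float64(-0.1)], [0, 0, np.float64(-0.1)], [0, 0, np.float64(-0.1)], [0, 0, np.float64(-0.1)], [0, 0, np.float64(-0.1)]]
  xyz [[1.2, 1.4, 0.0], [2.5, 2.9, 0.0], [2.4, 2.9, 0.0], [2.5, 2.9, 0.0], [2.4, 2.9, 0.0], [1.2, 1.4, 0.0]]
```

View pics/side2.png

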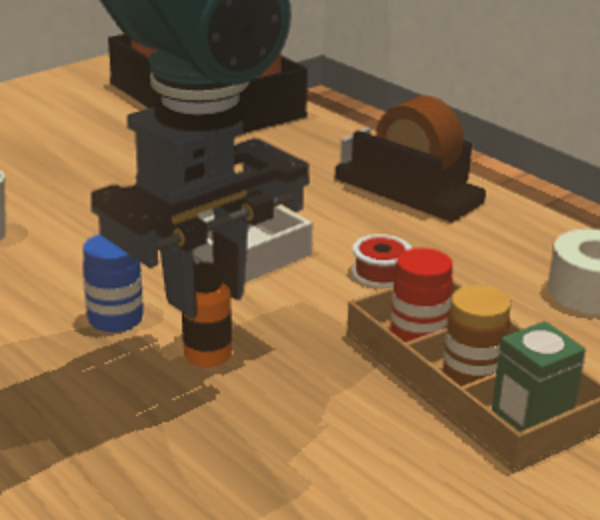

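>>> send_rows(
  twist=[
    [0, 0, 0],
    [0, 0, 0],
    [0, 0, 0],
    [0, 0, 0],
    [0, 0, 0],
    [0, 0, 0],
    [0, 0, -0.1],
    [0, 0, -0.1],
  ],
  xyz=[
    [0, 0, -1.6],
    [0, 0, -3.2],
    [0, 0, -3.3],
    [0, -0.1, -3.2],
    [0, 0, -1.6],
    [1.2, 1.4, 0],
    [2.5, 2.9, 0],
    [2.4, 2.9, 0],
  ],
  jaw=[0, 0, 0, 0, 0, 0, 0, 0],
)

```text
clock: 34.12
eef_pos: [0.5343, 0.062, 0.1483]
tool_rot: [-0.0, 0.706, 0.708, -0.001]
ft_force: [0.9, 0.2, -2.2]
gripper_width: 0.474
grip_force: 25.0
```

>>> send_rows(
  twist=[
    [0, 0, -0.1],
    [0, 0, -0.1],
    [0, 0, -0.1],
    [0, 0, 0],
    [0, 0, 0],
  ],
  xyz=[
    [2.5, 2.9, 0],
    [2.4, 2.9, 0],
    [1.2, 1.4, 0],
    [0, 0, 0],
    [0, 0, 0],
  ],
  jaw=[0, 0, 0, 0, 0],
)

```text
clock: 34.75
eef_pos: [0.6042, 0.1215, 0.1489]
tool_rot: [-0.0, 0.704, 0.71, -0.001]
ft_force: [-0.2, 0.1, -2.5]
gripper_width: 0.473
grip_force: 25.0
```

```bash
python3 plan.py 605.5,122,27.5,0.5
```

```text
at [604.2 121.5 148.9] 0.5 tilt -1.0 w 0.473 grip 25.0
605.5,122,27.5,0.5 4 end [605.2 121.5  27.9] 0.5
  twist [[0, 0, np.float64(-0.0)], [0, 0, np.float64(-0.0)], [0, 0, np.float64(-0.0)], [0, 0, np.float64(-0.0)]]
  xyz [[0.0, 0.0, 2.0], [0.0, 0.1, 4.1], [0.0, 0.0, 4.0], [0.0, 0.0, 2.0]]
```

>>> send_rows(
  twist=[
    [0, 0, 0],
    [0, 0, 0],
    [0, 0, 0],
    [0, 0, 0],
    [0, 0, 0],
    [0, 0, 0],
    [0, 0, 0],
    [0, 0, 0],
  ],
  xyz=[
    [0, 0, 2],
    [0, 0.1, 4],
    [0, 0, 3.6],
    [0, 0, 1.6],
    [0, 0, 0.5],
    [0, 0, 0.3],
    [0, 0, 0.1],
    [0, 0, 0],
  ],
  jaw=[0, 0, 0, 0, 0, 0, 0, 0],
)

```text
clock: 35.75
eef_pos: [0.6067, 0.1221, 0.0293]
tool_rot: [0.0, 0.704, 0.71, 0.0]
ft_force: [0.2, 0.4, -1.7]
gripper_width: 0.468
grip_force: 25.0
```

>>> send_rows(
  twist=[
    [0, 0, 0],
    [0, 0, 0],
  ],
  xyz=[
    [0, 0, 0.1],
    [0, 0, 0],
  ],
  jaw=[0, 0],
)

```text
clock: 36.0
eef_pos: [0.6063, 0.122, 0.0278]
tool_rot: [0.0, 0.704, 0.71, 0.0]
ft_force: [-0.0, -0.7, -1.9]
gripper_width: 0.466
grip_force: 25.0
```

>>> send_rows(
  twist=[
    [0, 0, 0],
    [0, 0, 0],
  ],
  xyz=[
    [0, 0, 0.1],
    [0, 0, 0],
  ],
  jaw=[0, 0],
)

```text
clock: 36.25
eef_pos: [0.6064, 0.1221, 0.0268]
tool_rot: [0.0, 0.704, 0.71, 0.0]
ft_force: [-0.2, -0.1, 1.6]
gripper_width: 0.472
grip_force: 25.0
```

>>> send_rows(
  twist=[
    [0, 0, 0],
    [0, 0, 0],
    [0, 0, 0],
    [0, 0, 0],
    [0, 0, 0],
    [0, 0, 0],
    [0, 0, 0],
    [0, 0, 0],
  ],
  xyz=[
    [0, 0, 0],
    [0, 0, 0],
    [0, 0, -0.5],
    [0, 0, -2.5],
    [0, 0, -4],
    [0, 0, -4],
    [0, 0, -4],
    [0, 0, -2],
  ],
  jaw=[0.65, 0.65, 0.65, 0.65, 0.65, 0.65, 0.65, 0.65],
)

```text
clock: 37.25
eef_pos: [0.607, 0.1222, 0.1991]
tool_rot: [0.001, 0.704, 0.71, 0.001]
ft_force: [-0.9, -0.2, 0.2]
gripper_width: 0.652
grip_force: 0.0
```

>>> send_rows(
  twist=[
    [0, 0, 0],
    [0, 0, 0],
    [0, 0, 0],
    [0, 0, 0],
    [0, 0, 0],
    [0, 0, 0],
    [0, 0, 0],
    [0, 0, 0],
  ],
  xyz=[
    [2, -0.5, 0],
    [4, -1, 0],
    [5, -1, 0],
    [5, -1, 0],
    [5, -1, 0],
    [5, -1, 0],
    [3, 0, 0],
    [0, 0, 0],
  ],
  jaw=[1, 1, 1, 1, 1, 1, 1, 1],
)

```text
clock: 38.25
eef_pos: [0.5479, 0.4132, 0.1952]
tool_rot: [-0.0, 0.703, 0.711, -0.001]
ft_force: [-0.1, -0.5, -0.7]
gripper_width: 0.999
grip_force: 0.0
```

Run:
```python
from h import *
t=np.radians(-8.5)
B=dict(k=((.6193,-.183),t),w=((.6051,.162),np.radians(.5)))
for nm in("top","side"):
    c=robot.camera(nm);cv2.imwrite(f"pics/{nm}9.png",c["image"][...,::-1]);P=cloud(c).reshape(-1,3)
    for n,xy,b in(("jam",(.631,-.106),"k"),("honey",(.619,-.183),"k"),("tea",(.6075,-.26),"k"),("candle",(.605,.202),"w"),("sauce",(.606,.122),"w")):
        m=P[np.hypot(*(P[:,:2]-xy).T)<.036];z=np.nanpercentile(m[:,2],97)
        q=m[m[:,2]>z-.006];r=cv2.minAreaRect((q[:,:2]*1000).astype(np.float32));o,a=B[b]
        d=np.array(r[0])/1000-o;R=np.array([[np.cos(a),np.sin(a)],[-np.sin(a),np.cos(a)]])
        print(nm,n,round(z,4),"box mm",(R@d*1000).round(1),np.round(r[1],1))
```

```text
top jam 0.0858 box mm [-0.3 79. ] [49.5 49.8]
top honey 0.0858 box mm [-0.6  0.5] [50.4 48.6]
top tea 0.0861 box mm [  0.6 -77. ] [50.4 50.6]
top candle 0.0856 box mm [ 1.4 40.2] [54.3 52.7]
top sauce 0.0968 box mm [  0.1 -40. ] [25.  27.4]
side jam 0.0879 box mm [-1.2 76.3] [51.6 47.1]
side honey 0.0877 box mm [-0.5 -0.8] [50.8 51.4]
side tea 0.0873 box mm [ -1.1 -78.1] [53.7 51.5]
side candle 0.0881 box mm [-0.8 39.1] [54.5 54.6]
side sauce 0.0997 box mm [ -0.3 -41.6] [30.  27.5]
```

View pics/side9.png

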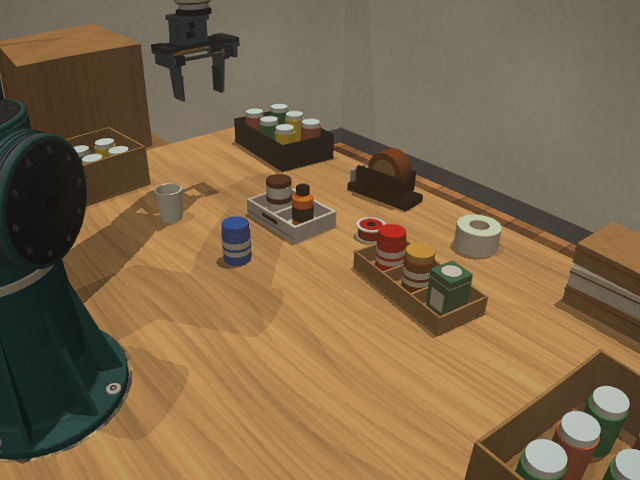

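All five items stand upright in their cells: jam, honey and tea tin at about (391,247), (418,267) and (449,288), candle and sauce at (279,192) and (302,204). The cup, blue jar and ribbon have not moved.

```bash
python3 -c "
from workcell import robot
print(robot.hand_in())"
```

```text
the job is handed in; nothing more can be done
None
```

Both kits are packed and the job is handed in at about 38 s; the last camera check put every item upright on its cell floor, within about 2 mm of the cell centre, but the hand-in returned no verdict.

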